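# Refit the lid of the water filter unit

### The arm

A 6-joint arm with a two-finger parallel gripper is mounted at the origin on the work surface. World frame = base frame: x ahead of the robot, y to its left, z up, the work surface at z = 0. Lengths are in m, angles in rad, forces in N, time in s.
With the tool pointing down it reaches from about 0.35 to 0.975 m from the base axis. Payload 4.9 kg.
Tool frame: the origin (TCP) lies on the centre line of the jaws, within the pads' length; the fingertips stand 14 mm ahead of it and the grasp point (between the pads) lies 5 mm behind it; x points along the fingers, z is the direction in which the jaws open and shut, and the axes are right-handed (so a half turn about x gives the same grasp; the last joint's range is limited). The gripper opens to 85 mm and grips with 20 to 120 N. Pads are 22 mm wide; open, the fingers measure 114 mm over their backs; the gripper's body (76 mm by 85 mm) begins 54 mm behind the grasp point. The pads swing forward as they close: fully open they stand 13 mm farther back than shut.
Start: joints at [-1.461, 0.053, 1.613, -0, 1.476, -0.119], TCP at [0.142, -0.609, 0.245] pointing down, gripper open.
Joint ranges: [-3.01, 3.01], [-1.01, 2.22], [0.06, 2.58], [-1.02, 4.17], [0.09, 2.62], [-3.14, 3.14]. Speed limits (rad/s): [2.57, 2.57, 3.14, 3.14, 3.14, 3.14].

### API

Orientations are given as a rotation vector (axis times angle).
In Python, from station import ctrl gives the robot as it stands.
- The arm moves only by the tool move_arm, never from a script. Its argument "increments" is a list that holds one entry, the list of rows, each a list of 4 numbers: the shift along the tool's x, y, z in units of 25 cm (1.0 is 25 cm), then the turn about the tool's x in units of 90 degrees (1.0 is 90 degrees). A call has 1 to 20 rows; each row shifts and turns the commanded pose from where the row before left it, along the tool's axes as they then stand; what a row does not reach is not made up. A row lasts 1/12 s, in which the tool goes at most 41.7 mm and 7.16 degrees, less where a joint would pass 70% of its speed; a pose out of reach is approached as far as the arm can. A call with a number of a shift or a turn outside -1 to 1 is refused whole. A call with a gripper value outside its range is refused whole. "gripper" is the closure, from 0 (fully open) to 1 (shut), set as the call begins (left out, the last holds). The fingers move at their own pace and stop on an object; "squeeze" is the grip in N (left out, the last holds). Time passes only in rows, so rows that do not move let the fingers close. It gives the time, the measured TCP pose, the force and the opening at its end, in the units of the state.
- ctrl.get_obs(): the state, without advancing time (a new reading comes with each control period).
- ctrl.get_image(name): name is "scene" or "top" or "wrist"; returns a dict with "pixels" (400x640x3 uint8, red, green, blue), "depth" (400x640 float32, m along the optical axis (not along the pixel's ray), 0 where there is no reading), "K" (3x3 intrinsics, pixels), "extrinsics" (4x4, takes a point from camera to world coordinates); the wrist camera has in their place "tool_from_camera" (4x4, takes a point from camera to tool coordinates, whose origin is the TCP and whose axes are the tool frame's). Camera axes: x right, y up, looking along -z (the intrinsics and any distortion apply to the point x, -y, -z); pixel columns grow to the right and rows downward; lengths in m; the calibration is good to about 2 mm. A picture is of the moment at which its call begins: read the wrist's pose just before it.
- ctrl.finish_job(): hands the job in, once; it reports no verdict.
Trained networks look in the newest picture that a camera, given by its name, has taken for a name from the list of things; names that differ only in an ending like _2 or _b are one class to them, and where a whole thing is asked for, a point or a joint stands for the part that bears it (a point fixed in the world has none). Each returns a list of dicts, best first, with "score" (0 to 1); they miss things now and then, are a little off and sometimes report something else, mostly with a low value. They report only what shows in the picture. A call takes as long as a camera call.
- ctrl.trace(camera, target): "region" (400x640 bool, what is visible of it) and "pixel" ([row, column] in pixels, amid what is visible of it).
The state is a dict: "t": time; "q": joint angles; "dq": joint speeds; "effort": joint torques, N m; "tool_pos": TCP position; "tool_rot": TCP orientation; "contact_force": force on the tool from outside, world axes, zero at the start; "wrist_torque": the same for the moment, N m; "opening": finger opening in m.
Only numpy, scipy, OpenCV 4.12 (cv2) and the standard library are available. Lean on these libraries where they do the work, as an engineer would, in place of code of your own. Each camera call takes 0.05 s, during which the arm holds its last target. There are 200 camera calls.

### The job

Pick up the grey filter lid by its black grip rib and close the open water filter unit with it: hold the lid tilted and tuck its steel lip under the unit's blue ledge as far as it goes, then swing the lid down and press it gently until it lies flat, fully home, with the red sprung catch clicked over its edge, and let go. The unit's top frame is not set exactly, so find the stop by feel and never load the unit with more than a firm thumb's push (25 N). Leave the cups, tins, scale and timer where they stand.

Things in the scene. Friction and masses are not known exactly. Their poses are not given: they have to be found in the camera images.
- unit: Water filter unit, fixed: grey base with a white top frame round the open bay, 172 mm (own x) by 130 (own y), 94 high. Origin on the table under the bay; x points from the blue ledge to the red catch, z up. THE FRAME (rails, ledge, walls, catch) IS CLAMPED IN SLOTS: all of it may sit up to 14 mm off along x, differently each time. Other x values here are for its mid setting.
- ledge_edge (a point): Middle of the blue ledge's lower edge for the frame's mid setting (the real edge is up to 14 mm off along x): x = -70, z = 86 mm in the unit's frame. The ledge reaches 10 mm from its edge in -x to the back wall (inner face x = -80), 130 wide, 8 thick. Below it, between the rails, the bay is open 20 mm down, so a tilted lip may dip there.
- far_wall (a point): Top inner edge of the wall opposite the ledge, for the mid setting: x = 67, z = 88 mm in the unit's frame, always 147 from the back wall. It keeps the lid from being slid in level; with the lip tip against the back wall the lid's far edge clears it by just 2 mm. The catch stands in a gap in its middle.
- home (a point): Where lid_grip is when the lid is home, for the mid setting: x = 30, y = 0, z = 105 mm in the unit's frame; axes as the unit's and then also the lid's. The lip tip then touches the back wall and the plate rests on two rails along x (|y| 40 to 53, top z = 80) between curbs (inner faces |y| = 53, top z = 88) that leave 3 mm each side.
- catch (a joint): Red sprung catch, 28 mm wide, mid +x wall. Value: m pushed outwards (+x), 0 at rest, at most 0.006. Above its nose a ramp, 25 degrees off vertical, rises outwards to z = 109: the lid's edge coming down pushes it out (spring 2.4 N plus 0.8 N per mm; some 7 to 13 N of press on the grip), then it snaps back over the edge.
- catch_nose (a point): Lower edge of the catch's nose at rest, for the mid setting: x = 61.5, z = 89.5 mm in the unit's frame: 3.5 mm over the edge of the seated lid, 1.5 mm above its top. The point moves neither with the catch nor with the frame.
- lid_grip (a point): Centre of the black grip rib of the loose lid (0.13 to 0.25 kg); axes: x from the lip to the catch end, z up out of the top. Rib: 44 mm long (x), 14 thick (y), 34 high. Plate: 130 (x) by 100 (y) by 8 mm, its top 17 mm and underside 25 mm below this point, its centre 30 mm towards -x. At the start it lies flat on the table, rib up, left or right of the unit.
- lid_lip (a point): Tip of the lid's steel lip, mid-width and mid-thickness: 110 mm towards -x and 23 mm below lid_grip. The lip stands 15 mm out of the plate's -x edge, 70 mm wide and 4 mm thick, level with the plate's underside.
- scale: Black coffee scale, 130 x 110 x 24 mm, loose; bystander. Origin under its centre.
- cup1: White tasting cup, 84 mm across, 75 high, loose; bystander beyond the unit. Origin under its centre.
- cup2: Second such cup.
- cup3: Third such cup.
- tin1: Open steel tin, 72 mm across, 80 high, loose; bystander. Origin under its centre.
- tin2: Second such tin.
- timer: White timer, 70 x 50 x 22 mm, loose; bystander. Origin under its centre.

How it is judged:
On the way, in this order (a step that is already met when the one before it is completed fails the run):
1. the lid is lifted clear of the table (height (world z) of lid_grip above 0.08 m), for 0.1 s.
2. with the lid tilted by more than 4 degrees, its lip tip is brought in at the ledge, below the ledge's underside (x of lid_lip in the frame of unit between -0.0965 and -0.0605 m and z of lid_lip in the frame of unit between 0.05 and 0.085 m and angle between lid_grip's own z axis and vertical above 0.07 rad and angle between the y axis of lid_grip and the y axis of unit, either way round below 0.15 rad), for 0.1 s.
At the end, for the whole second after the job is handed in: The lid lies flat in the unit's top frame (within 1.7 degrees of level, grip rib within 2 mm of its home height and 5 mm sideways), which it can only do with its lip under the ledge, and the red catch has snapped back (within 1.5 mm of rest) over the lid's edge; the lid is let go (x of lid_lip in the frame of unit between -0.0965 and -0.0625 m and z of lid_lip in the frame of unit between 0.079 and 0.0845 m and z of lid_grip in the frame of unit between 0.103 and 0.107 m and y of lid_grip in the frame of unit between -0.005 and 0.005 m and angle between lid_grip's own z axis and vertical below 0.03 rad and value of joint catch below 0.0015 m); the robot touches nothing.
It fails at once if the unit (ledge, rails, walls or catch) is loaded with more than 25 N (contact force between unit and anything else above 25 N).
It fails at once if a cup, tin, the scale or the timer is moved by more than 30 mm (distance of any of scale, cup1, cup2, cup3, tin1, tin2, timer from where it was at the start of the episode above 0.03 m).
It also fails if it takes over 54 s, if anything falls off the work surface, if the arm or the gripper's body presses on something with over 40 N, if the wrist force passes 120 N, or if a joint passes its speed limit or range.

## Working session

There is one attempt and no reset: what is moved stays moved. The work goes in short steps, Python scripts to look and compute and a tool call to move; the robot and the scene stay as the last step left them, time stands still between calls to the robot, and variables do not carry over. Pictures are saved under pics/ and viewed, about 8 in all and at most 12, crops included, and the job is handed in when it is done.

Besides the shell and the picture viewer there is one more tool, called after "Call:" as name(argument=value, ...), one argument or row to a line, values as JSON. move_arm: Moves the arm, as the interface text tells. Shifts and turns lie within -1 to 1; 1 stands for 25 cm of shift or 90 degrees of turn. Its arguments: {"type":"object","properties":{"increments":{"type":"array","items":{"type":"array","items":{"type":"array","items":{"type":"number","minimum":-1,"maximum":1}}}},"gripper":{"type":"number"},"squeeze":{"type":"number"}},"required":["increments"]}

```bash
mkdir -p pics
cat > h.py <<'E'
import numpy as np, cv2
from scipy.spatial.transform import Rotation as R
from station import ctrl
def cloud(im,T=None):
    d=im["depth"];K=im["K"];v,u=np.indices(d.shape)
    x=(u-K[0,2])/K[0,0]*d;y=(v-K[1,2])/K[1,1]*d
    P=np.stack([x,-y,-d],-1)
    T=im["extrinsics"] if T is None else T
    return P@T[:3,:3].T+T[:3,3]
def tcp():
    o=ctrl.get_obs();T=np.eye(4);T[:3,:3]=R.from_rotvec(o["tool_rot"]).as_matrix();T[:3,3]=o["tool_pos"];return T
E
python3 - <<'E'
from h import *
for c in("scene","top"):
    im=ctrl.get_image(c);cv2.imwrite(f"pics/{c}0.png",im["pixels"][...,::-1]);P=cloud(im)
    for n in("unit","lid_grip","ledge_edge","catch","lid_lip","scale","cup1","tin1","timer"):
        for r in ctrl.trace(c,n)[:3]:
            m=r["region"]&(im["depth"]>0)
            if m.sum()<5: continue
            q=P[m];print(c,n,round(r["score"],2),r["pixel"],np.median(q,0).round(3),q.min(0).round(3),q.max(0).round(3))
print(ctrl.get_obs());
E
```

```text
scene unit 0.94 [199.8, 328.9] [0.571 0.005 0.065] [ 0.434 -0.071 -0.003] [0.664 0.086 0.114]
scene lid_grip 0.83 [157.7, 344.9] [0.48  0.27  0.009] [ 0.4    0.215 -0.002] [0.549 0.335 0.049]
scene lid_grip 0.7 [268.0, 246.0] [ 0.469 -0.311  0.021] [ 0.386 -0.367 -0.005] [ 0.534 -0.236  0.031]
scene ledge_edge 0.96 [200.2, 330.8] [0.572 0.007 0.063] [ 0.429 -0.069 -0.004] [0.664 0.164 0.114]
scene ledge_edge 0.2 [330.3, 262.6] [ 0.626 -0.452  0.042] [ 0.582 -0.493 -0.003] [ 0.669 -0.393  0.084]
scene catch 0.66 [206.8, 350.9] [ 0.653 -0.007  0.1  ] [ 0.608 -0.019  0.019] [0.66  0.05  0.114]
scene lid_lip 0.81 [151.8, 342.3] [0.478 0.271 0.009] [ 0.395  0.215 -0.009] [0.55  0.343 0.049]
scene scale 0.49 [301.6, 309.2] [ 0.688 -0.314  0.022] [ 0.649 -0.349 -0.002] [ 0.726 -0.276  0.03 ]
scene cup1 0.84 [270.9, 336.4] [ 0.714 -0.192  0.042] [ 0.661 -0.247 -0.003] [ 0.76  -0.118  0.083]
scene cup1 0.71 [191.2, 398.8] [0.739 0.195 0.045] [ 0.7    0.141 -0.003] [0.78  0.298 0.081]
scene cup1 0.7 [229.5, 376.1] [ 0.749 -0.003  0.046] [ 0.707 -0.06  -0.003] [0.792 0.042 0.079]
scene tin1 0.9
[... 1767 characters left out ...]
44 -0.005] [ 0.722 -0.27   0.033]
{'t': 1.0, 'q': array([-1.46100279e+00,  5.27103891e-02,  1.61288437e+00,  1.21794859e-05,
        1.47602250e+00, -1.18969481e-01]), 'dq': array([ 1.08011905e-03, -2.08635049e-03, -3.20565224e-04,  2.60672356e-03,
        4.84554699e-05,  1.21457218e-03]), 'effort': array([-2.20745322e-03, -3.93692887e+01, -3.70476508e+01, -1.64230664e-04,
        3.35265950e-04, -9.76689705e-06]), 'tool_pos': array([ 0.14175328, -0.60869445,  0.24530647]), 'tool_rot': array([ 1.0390619 ,  1.30876842, -1.03901843]), 'contact_force': array([-0.33145833, -1.10285334,  0.50477053]), 'wrist_torque': array([ 0.02310579, -0.03440632,  0.00243152]), 'opening': 0.08517817349574396}
```

```bash
python3 - <<'E'
import cv2
a=cv2.imread("pics/top0.png")[120:290,160:510];cv2.imwrite("pics/topc.png",cv2.resize(a,None,fx=2.2,fy=2.2))
E
python3 - <<'E'
from h import *
im=ctrl.get_image("top");P=cloud(im)
px=im["pixels"].astype(int)
h=cv2.cvtColor(im["pixels"],cv2.COLOR_RGB2HSV)
x,y,z=P[...,0],P[...,1],P[...,2]
def rect(n,m):
    q=P[m&(im["depth"]>0)];print(n,len(q),"ctr",q.mean(0).round(4),cv2.minAreaRect((q[:,:2]*1000).astype(np.float32)),"z",np.median(q[:,2]).round(4))
box=(x>.35)&(x<.6)&(y>.18)&(y<.38)
rect("rib",box&(z>.03)); rect("plate",box&(z>.004)&(z<.02)&(abs(y-.275)<.08))
u=(x>.4)&(x<.7)&(abs(y)<.12)
rect("unit>70",u&(z>.07))
rect("blue",u&(h[...,0]>95)&(h[...,0]<130)&(h[...,1]>100)&(z>.07))
rect("red",u&((h[...,0]<8)|(h[...,0]>172))&(h[...,1]>120)&(z>.07))
E
```

```text
rib 87 ctr [0.5066 0.2808 0.0422] ((506.2046203613281, 281.5554504394531), (43.18294143676758, 14.798959732055664), 7.358166217803955) z 0.0425
plate 1739 ctr [0.4729 0.2753 0.0082] ((475.0534973144531, 274.89501953125), (159.72488403320312, 249.26365661621094), 89.88883209228516) z 0.0077
unit>70 1575 ctr [0.5637 0.0124 0.088 ] ((568.5140380859375, 11.585136413574219), (135.23899841308594, 175.19970703125), 81.28929901123047) z 0.0879
blue 188 ctr [0.4983 0.0253 0.0944] ((494.2911376953125, 21.511825561523438), (126.32141876220703, 18.769311904907227), 80.84674072265625) z 0.0946
red 79 ctr [ 0.6436 -0.0012  0.1063] ((643.578369140625, -0.9711055755615234), (20.028566360473633, 24.745506286621094), 0.40949100255966187) z 0.1075
```

View pics/topc.png

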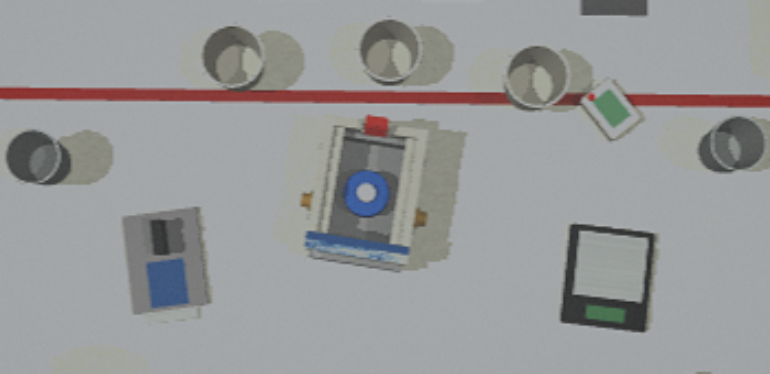

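```bash
cat >> h.py <<'E'
def to(x,y,z,yaw=None):
    """shift to a world point in tool axes, units; turn for tool z along +-(lid y at yaw deg)"""
    T=tcp();d=T[:3,:3].T@(np.array([x,y,z])-T[:3,3])
    print("shift units",(d/.25).round(4),"norm mm",(np.linalg.norm(d)*1000).round(1))
    if yaw is not None:
        zz=T[:3,2];a=np.degrees(np.arctan2(zz[1],zz[0]));t=yaw+90
        dl=(t-a+90)%180-90;s=-1 if T[2,0]<0 else 1
        print("turn deg",s*dl,"units",round(s*dl/90,4))
E
python3 - <<'E'
from h import *
T=tcp();print(T.round(4))
to(.5,-.2,.25,7.4)
E
```

```text
[[ 0.      0.9739  0.2268  0.1418]
 [ 0.      0.2268 -0.9739 -0.6087]
 [-1.      0.     -0.      0.2453]
 [ 0.      0.      0.      1.    ]]
shift units [-0.0187  1.7665 -1.2672] norm mm 543.5
turn deg 5.710426732913334 units 0.0634
```

Call:
move_arm(
  increments=[
    [[0, 0.126, -0.0905, 0], [0, 0.126, -0.0905, 0], [0, 0.126, -0.0905, 0], [0, 0.126, -0.0905, 0], [0, 0.126, -0.0905, 0], [0, 0.126, -0.0905, 0], [0, 0.126, -0.0905, 0], [0, 0.126, -0.0905, 0], [0, 0.126, -0.0905, 0], [0, 0.126, -0.0905, 0], [0, 0.126, -0.0905, 0], [0, 0.126, -0.0905, 0], [0, 0.126, -0.0905, 0], [0, 0.126, -0.0905, 0], [0, 0, 0, 0.0634], [0, 0, 0, 0]],
  ],
  gripper=0,
  squeeze=20,
)

```text
t: 2.38
tool_pos: [0.5004, -0.1984, 0.2453]
tool_rot: [1.112, 1.269, -1.112]
contact_force: [0.2, -0.1, 0.8]
opening: 0.0856
```

Run:
```python
from h import *
print(tcp().round(4))
to(.47,.27,.22,7.4)
```

```text
[[-1.000e-04  9.914e-01  1.311e-01  5.004e-01]
 [-1.000e-04  1.311e-01 -9.914e-01 -1.984e-01]
 [-1.000e+00 -1.000e-04  1.000e-04  2.453e-01]
 [ 0.000e+00  0.000e+00  0.000e+00  1.000e+00]]
shift units [ 0.1012  0.1251 -1.8735] norm mm 470.1
turn deg 0.13394552011749283 units 0.0015
```

Call:
move_arm(
  increments=[
    [[0.0084, 0.0104, -0.156, 0], [0.0084, 0.0104, -0.156, 0], [0.0084, 0.0104, -0.156, 0], [0.0084, 0.0104, -0.156, 0], [0.0084, 0.0104, -0.156, 0], [0.0084, 0.0104, -0.156, 0], [0.0084, 0.0104, -0.156, 0], [0.0084, 0.0104, -0.156, 0], [0.0084, 0.0104, -0.156, 0], [0.0084, 0.0104, -0.156, 0], [0.0084, 0.0104, -0.156, 0], [0.0084, 0.0104, -0.156, 0], [0, 0, 0, 0], [0, 0, 0, 0]],
  ],
)

```text
t: 3.55
tool_pos: [0.4698, 0.2686, 0.2199]
tool_rot: [1.11, 1.269, -1.111]
contact_force: [0.1, -0.6, -0.1]
opening: 0.0858
```

Run:
```python
from h import *
T=tcp();im=ctrl.get_image("wrist");cv2.imwrite("pics/w1.png",im["pixels"][...,::-1])
P=cloud(im,T@im["tool_from_camera"]);ok=im["depth"]>0
x,y,z=P[...,0],P[...,1],P[...,2]
box=ok&(x>.35)&(x<.62)&(y>.18)&(y<.38)
for n,m in(("rib",box&(z>.035)&(z<.06)),("plate",box&(z>.004)&(z<.02))):
    q=P[m];print(n,m.sum(),np.median(q,0).round(4),cv2.minAreaRect((q[:,:2]*1000).astype(np.float32)))
```

```text
rib 666 [0.5066 0.2795 0.0431] ((506.3699035644531, 279.4547119140625), (43.972389221191406, 13.96703815460205), 8.526734352111816)
plate 10489 [0.4746 0.2723 0.0091] ((494.0205383300781, 287.29815673828125), (206.30026245117188, 128.52252197265625), 15.717227935791016)
```

View pics/w1.png

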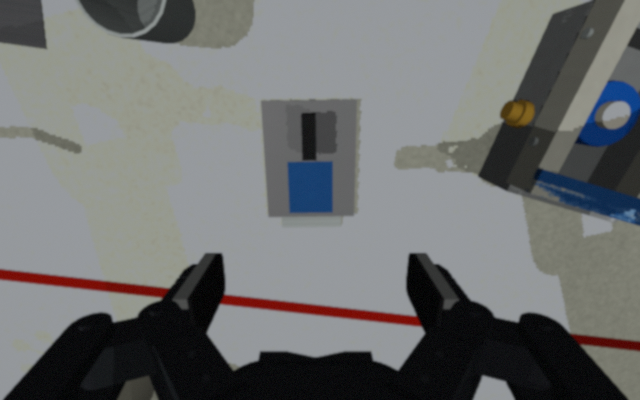

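Run:
```python
from h import *
to(.5063+.009*np.cos(.145),.2795+.009*np.sin(.145),.034,8.2)
```

```text
shift units [ 0.7437  0.1861 -0.0296] norm mm 191.8
turn deg -0.6943665227060478 units -0.0077
```

Call:
move_arm(
  increments=[
    [[0, 0.093, -0.0148, 0], [0, 0.093, -0.0148, 0], [0, 0, 0, -0.0077], [0.13, 0, 0, 0], [0.13, 0, 0, 0], [0.13, 0, 0, 0], [0.13, 0, 0, 0], [0.1, 0, 0, 0], [0.07, 0, 0, 0], [0.0337, 0, 0, 0], [0.02, 0, 0, 0], [0, 0, 0, 0], [0, 0, 0, 0]],
  ],
)

```text
t: 4.68
tool_pos: [0.5162, 0.2811, 0.0356]
tool_rot: [1.106, 1.271, -1.103]
contact_force: [0.6, 0.8, 0.7]
opening: 0.0856
```

Call:
move_arm(
  increments=[
    [[0, 0, 0, 0], [0, 0, 0, 0], [0, 0, 0, 0], [0, 0, 0, 0], [0, 0, 0, 0], [0, 0, 0, 0], [0, 0, 0, 0], [0, 0, 0, 0]],
  ],
  gripper=1,
  squeeze=20,
)

```text
t: 5.35
tool_pos: [0.5154, 0.2814, 0.0345]
tool_rot: [1.105, 1.273, -1.104]
contact_force: [-0.3, -0.1, 1.8]
opening: 0.0135
```

```bash
python3 -c "
from h import *
o=ctrl.get_obs();print(o['t'],o['tool_pos'],o['opening'],o['contact_force'],o['wrist_torque'])"
```

```text
5.35 [0.51539514 0.281447   0.03446171] 0.013502482443895628 [-0.32915819 -0.06739219  1.83445937] [0.00221273 0.03671053 0.00596723]
```

Gripped. Lift to about z = 0.2 and look at the sag.

Call:
move_arm(
  increments=[
    [[-0.02, 0, 0, 0], [-0.06, 0, 0, 0], [-0.12, 0, 0, 0], [-0.12, 0, 0, 0], [-0.12, 0, 0, 0], [-0.12, 0, 0, 0], [-0.08, 0, 0, 0], [-0.02, 0, 0, 0], [0, 0, 0, 0], [0, 0, 0, 0]],
  ],
)

```text
t: 6.18
tool_pos: [0.5144, 0.281, 0.1975]
tool_rot: [1.103, 1.274, -1.106]
contact_force: [-0.0, -0.6, -1.8]
opening: 0.0135
```

```bash
cat >> h.py <<'E'
def lid(name=None):
    """plane of lid in tool frame from the wrist camera"""
    im=ctrl.get_image("wrist");P=cloud(im,im["tool_from_camera"]);d=im["depth"]
    if name: cv2.imwrite(f"pics/{name}.png",im["pixels"][...,::-1])
    m=(d>0)&(np.abs(P[...,2])<.048)&(P[...,1]<-.028)&(P[...,1]>-.095)&(P[...,0]>0)&(P[...,0]<.06)
    q=P[m];
    for _ in range(4):
        A=np.c_[q[:,1],q[:,2],np.ones(len(q))];c=np.linalg.lstsq(A,q[:,0],rcond=None)[0]
        r=np.abs(A@c-q[:,0]);q=q[r<max(.0015,2*np.median(r))]
    print("plate n",len(q),"tilt deg (+ = lip low)",np.degrees(np.arctan(-c[0])).round(2),"roll",np.degrees(np.arctan(c[1])).round(2),"top depth below TCP at y=0 (mm)",(c[2]*1e3).round(1))
    m2=m&(np.abs(P[...,2])<.06);return im,P,c
E
python3 - <<'E'
from h import *
o=ctrl.get_obs();print(o['contact_force'],o['wrist_torque'])
im,P,c=lid("w2")
m=(im["depth"]>0)&(abs(P[...,2])<.07)&(P[...,1]<.07)&(P[...,1]>-.15)&(P[...,0]>-.03)&(P[...,0]<.06);q=P[m];print(q.min(0),q.max(0),np.percentile(q[:,1],[1,99]))
E
```

```text
[-0.02943489 -0.56677662 -1.80692891] [-0.05739105 -0.07225619 -0.02761516]
plate n 1315 tilt deg (+ = lip low) -0.48 roll 0.1 top depth below TCP at y=0 (mm) 25.9
[-0.02999618 -0.07743559 -0.04970455] [0.03435785 0.02662607 0.05100114] [-0.07237211  0.02616913]
```

View pics/w2.png

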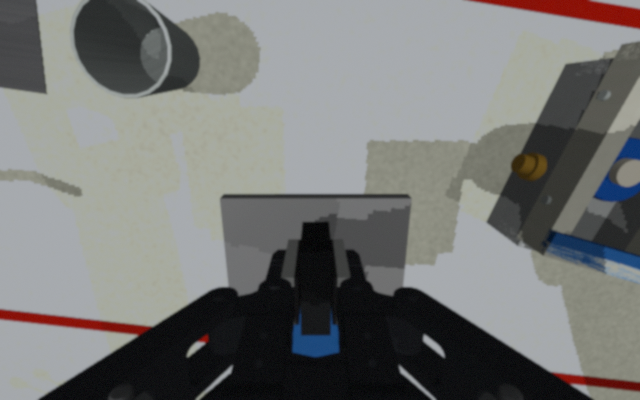

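Run:
```python
from h import *
to(.455,.029,.2,-8.7)
```

```text
shift units [-0.0114 -0.3754  0.9639] norm mm 258.6
turn deg 16.794843362262156 units 0.1866
```

Call:
move_arm(
  increments=[
    [[0, -0.0469, 0.1205, 0], [0, -0.0469, 0.1205, 0], [0, -0.0469, 0.1205, 0], [0, -0.0469, 0.1205, 0], [0, -0.0469, 0.1205, 0], [0, -0.0469, 0.1205, 0], [0, -0.0469, 0.1205, 0], [0, -0.0469, 0.1205, 0], [0, 0, 0, 0.0622], [0, 0, 0, 0.0622], [0, 0, 0, 0.0622], [0, 0, 0, 0], [0, 0, 0, 0]],
  ],
)

```text
t: 7.32
tool_pos: [0.4553, 0.0295, 0.1971]
tool_rot: [1.317, 1.138, -1.321]
contact_force: [0.7, -0.7, -2.6]
opening: 0.0135
```

Run:
```python
from h import *
T=tcp();im=ctrl.get_image("wrist");cv2.imwrite("pics/w3.png",im["pixels"][...,::-1])
P=cloud(im,T@im["tool_from_camera"]);ok=im["depth"]>0
np.savez("w3.npz",P=P,px=im["pixels"],ok=ok)
h=cv2.cvtColor(im["pixels"],cv2.COLOR_RGB2HSV)
yaw=np.radians(-8.7);c,s=np.cos(yaw),np.sin(yaw)
d=P[...,:2]-np.array([.5685,.0116]);U=np.stack([c*d[...,0]+s*d[...,1],-s*d[...,0]+c*d[...,1],P[...,2]],-1)*1000
def rep(n,m):
    q=U[m];print(n,m.sum(),np.percentile(q,[1,50,99],axis=0).round(1).tolist(),cv2.minAreaRect(q[:,:2].astype(np.float32)))
u=ok&(abs(U[...,1])<85)&(abs(U[...,0])<110)
rep("red",u&((h[...,0]<8)|(h[...,0]>172))&(h[...,1]>120)&(U[...,2]>85))
rep("blue",u&(h[...,0]>95)&(h[...,0]<130)&(h[...,1]>100)&(U[...,2]>85)&(U[...,2]<102))
# curbs: top z 88
for sgn in(1,-1):
    m=u&(abs(U[...,2]-88)<5)&(sgn*U[...,1]>45)&(U[...,0]>-50)&(U[...,0]<60)
    for a in(-40,-15,10,35):
        mm=m&(abs(U[...,0]-a)<10)
        if mm.sum()>10:print(sgn,a,mm.sum(),np.percentile(U[mm][:,1],[1,50,99]).round(1),np.median(U[mm][:,2]).round(1))
print(T[:3,3],np.degrees(np.arctan2(T[1,1],T[0,1])))
```

```text
red 65 [[-104.1, -41.2, 219.3], [-103.1, 48.8, 250.6], [-102.1, 51.8, 255.2]] ((-102.88252258300781, 5.282627105712891), (2.219129800796509, 93.28021240234375), 0.2564370334148407)
blue 4859 [[-85.8, -65.1, 90.1], [-74.8, -2.7, 95.0], [-65.2, 60.7, 96.6]] ((-75.72639465332031, -2.253265380859375), (21.446075439453125, 128.7982635498047), 0.303741991519928)
1 -40 526 [50.5 56.1 62.5] 89.0
1 -15 594 [50.7 56.2 62.7] 89.0
1 10 654 [50.6 56.2 62.8] 89.0
-1 -40 517 [-67.2 -60.7 -55. ] 88.9
-1 -15 589 [-67.2 -60.6 -55. ] 88.9
-1 10 657 [-67.  -60.5 -54.8] 88.9
[0.45526293 0.02950886 0.19709265] -8.561492455396403
```

View pics/w3.png

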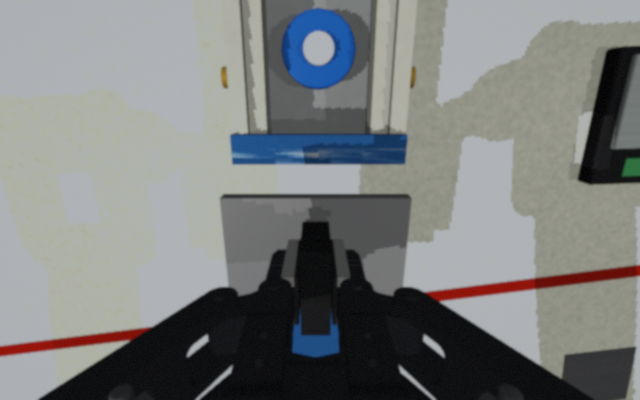

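```bash
cat >> h.py <<'E'
F0=np.array([.5729,.0087]);FY=np.radians(-8.7)
RF=np.array([[np.cos(FY),-np.sin(FY)],[np.sin(FY),np.cos(FY)]])
def st():
    """TCP in the frame F (mm), force in F axes, torque"""
    o=ctrl.get_obs();p=RF.T@(o["tool_pos"][:2]-F0);f=RF.T@o["contact_force"][:2];w=RF.T@o["wrist_torque"][:2]
    print("t",round(o["t"],2),"TCP F mm",(p*1e3).round(1),(o["tool_pos"][2]*1e3).round(1),"f",f.round(1),o["contact_force"][2].round(1),"torque",w.round(3),"open",round(o["opening"]*1e3,1))
def toF(x,y,z): p=F0+RF@np.array([x,y])/1e3;to(p[0],p[1],z/1e3,-8.7)
E
python3 -c "
from h import *
st();toF(-112.6,0,140)"
```

```text
t 7.37 TCP F mm [-119.2    2.9] 197.5 f [ 0.2 -0.2] -2.2 torque [-0.007 -0.098] open 13.3
shift units [0.23   0.0271 0.0116] norm mm 58.0
turn deg 0.13966138962285868 units 0.0016
```

Call:
move_arm(
  increments=[
    [[0.1, 0.0271, 0.0116, 0.0016], [0.09, 0, 0, 0], [0.04, 0, 0, 0], [0.02, 0, 0, 0], [0, 0, 0, 0], [0, 0, 0, 0]],
  ],
)

```text
t: 7.87
tool_pos: [0.4629, 0.0257, 0.1372]
tool_rot: [1.322, 1.132, -1.321]
contact_force: [1.1, -0.3, -1.6]
opening: 0.0137
```

Call:
move_arm(
  increments=[
    [[0.01, 0, 0, 0], [0.008, 0, 0, 0], [0, 0, 0, 0]],
  ],
)

```text
t: 8.12
tool_pos: [0.4629, 0.0256, 0.1327]
tool_rot: [1.322, 1.132, -1.321]
contact_force: [-0.1, 0.1, -1.9]
opening: 0.0136
```

```bash
python3 -c "
from h import *
st()"
```

```text
t 8.12 TCP F mm [-111.3    0. ] 132.7 f [-0.2  0.1] -1.9 torque [ 0.035 -0.1  ] open 13.6
```

Call:
move_arm(
  increments=[
    [[0.006, 0, 0, 0], [0.006, 0, 0, 0], [0.004, 0, 0, 0], [0, 0, 0, 0]],
  ],
)

```text
t: 8.45
tool_pos: [0.4627, 0.0256, 0.1284]
tool_rot: [1.322, 1.132, -1.322]
contact_force: [-0.4, -0.2, -3.2]
opening: 0.0135
```

Call:
move_arm(
  increments=[
    [[0.004, 0, 0, 0], [0, 0, 0, 0]],
  ],
)

```text
t: 8.62
tool_pos: [0.4628, 0.0255, 0.1283]
tool_rot: [1.322, 1.132, -1.322]
contact_force: [-3.8, 0.6, 4.7]
opening: 0.0134
```

```bash
python3 -c "
from h import *
st()"
```

```text
t 8.62 TCP F mm [-111.4   -0. ] 128.3 f [-3.9 -0. ] 4.7 torque [-0.032  0.492] open 13.4
```

Call:
move_arm(
  increments=[
    [[0.004, 0, 0, 0], [0, 0, 0, 0]],
  ],
)

```text
t: 8.78
tool_pos: [0.4628, 0.0255, 0.1282]
tool_rot: [1.322, 1.132, -1.322]
contact_force: [-7.5, 1.0, 11.5]
opening: 0.0139
```

Call:
move_arm(
  increments=[
    [[0.003, 0, 0, 0], [0, 0, 0, 0]],
  ],
)

```text
t: 8.95
tool_pos: [0.4629, 0.0255, 0.1282]
tool_rot: [1.321, 1.133, -1.322]
contact_force: [-10.0, -0.0, 14.5]
opening: 0.0139
```

```bash
python3 -c "
from h import *
st()"
```

```text
t 8.95 TCP F mm [-111.3   -0. ] 128.2 f [-9.9 -1.6] 14.5 torque [-0.155  1.327] open 13.9
```

Call:
move_arm(
  increments=[
    [[0, -0.006, 0, 0], [0, 0, 0, 0]],
  ],
)

```text
t: 9.12
tool_pos: [0.4625, 0.0256, 0.1281]
tool_rot: [1.323, 1.129, -1.319]
contact_force: [-3.3, -0.3, 9.4]
opening: 0.0137
```

```bash
python3 -c "
from h import *
st()"
```

```text
t 9.12 TCP F mm [-111.6    0. ] 128.1 f [-3.2 -0.8] 9.4 torque [-0.08   0.391] open 13.7
```

Call:
move_arm(
  increments=[
    [[0.003, -0.006, 0, 0], [0, 0, 0, 0]],
  ],
)

```text
t: 9.28
tool_pos: [0.4612, 0.0258, 0.127]
tool_rot: [1.324, 1.129, -1.319]
contact_force: [-2.3, -0.3, 8.5]
opening: 0.0136
```

Call:
move_arm(
  increments=[
    [[0.004, -0.002, 0, 0], [0, 0, 0, 0]],
  ],
)

```text
t: 9.45
tool_pos: [0.4606, 0.0259, 0.1264]
tool_rot: [1.323, 1.129, -1.319]
contact_force: [-3.7, 0.3, 9.1]
opening: 0.0137
```

```bash
python3 -c "
from h import *
st()"
```

```text
t 9.45 TCP F mm [-113.6    0. ] 126.4 f [-3.7 -0.2] 9.1 torque [-0.116  0.395] open 13.7
```

Call:
move_arm(
  increments=[
    [[0.004, -0.005, 0, 0], [0, 0, 0, 0], [0.004, -0.005, 0, 0], [0, 0, 0, 0]],
  ],
)

```text
t: 9.78
tool_pos: [0.4581, 0.0263, 0.1239]
tool_rot: [1.323, 1.129, -1.319]
contact_force: [-2.2, 0.8, 7.4]
opening: 0.0135
```

Run:
```python
from h import *
st()
im=ctrl.get_image("wrist");P=cloud(im,im["tool_from_camera"])
def tilt(P,ok):
    m=ok&(P[...,1]>-.02)&(P[...,1]<.024)&(abs(P[...,2])>.02)&(abs(P[...,2])<.044)&(P[...,0]>.008)&(P[...,0]<.045)
    q=P[m]
    for _ in range(4):
        A=np.c_[q[:,1],q[:,2],np.ones(len(q))];c=np.linalg.lstsq(A,q[:,0],rcond=None)[0];r=abs(A@c-q[:,0]);q=q[r<max(.001,2*np.median(r))]
    print(len(q),"tilt",np.degrees(np.arctan(-c[0])),c[2])
tilt(P,im["depth"]>0)
d=np.load("w3.npz");T=np.eye(4);T[:3,:3]=R.from_rotvec([1.317,1.138,-1.321]).as_matrix();T[:3,3]=[.45526,.02951,.19709]
tilt((d["P"]-T[:3,3])@T[:3,:3],d["ok"])
```

```text
t 9.78 TCP F mm [-116.1    0. ] 123.9 f [-2.3  0.5] 7.4 torque [-0.04   0.113] open 13.5
5281 tilt 8.724931010085287 0.024790451305248856
5447 tilt 0.47183368428403294 0.02550522577772044
```

Call:
move_arm(
  increments=[
    [[0.004, -0.005, 0, 0], [0, 0, 0, 0], [0.004, -0.005, 0, 0], [0, 0, 0, 0], [0.004, -0.005, 0, 0], [0, 0, 0, 0]],
  ],
)

```text
t: 10.33
tool_pos: [0.4543, 0.0269, 0.1203]
tool_rot: [1.324, 1.129, -1.319]
contact_force: [0.1, 0.6, 4.8]
opening: 0.0134
```

Call:
move_arm(
  increments=[
    [[-0.02, 0, 0, 0], [-0.08, 0, 0, 0], [-0.1, 0, 0, 0], [-0.08, 0, 0, 0], [0, 0, 0, 0], [0, 0, 0, 0]],
  ],
)

```text
t: 10.83
tool_pos: [0.4531, 0.0271, 0.1889]
tool_rot: [1.322, 1.131, -1.321]
contact_force: [-0.3, 0.4, -1.8]
opening: 0.0133
```

```bash
cat >> h.py <<'E'
def tilt(name=None):
    im=ctrl.get_image("wrist");P=cloud(im,im["tool_from_camera"])
    if name: cv2.imwrite(f"pics/{name}.png",im["pixels"][...,::-1])
    m=(im["depth"]>0)&(P[...,1]>-.02)&(P[...,1]<.024)&(abs(P[...,2])>.02)&(abs(P[...,2])<.044)&(P[...,0]>.005)&(P[...,0]<.045)
    q=P[m]
    for _ in range(4):
        A=np.c_[q[:,1],q[:,2],np.ones(len(q))];c=np.linalg.lstsq(A,q[:,0],rcond=None)[0];r=abs(A@c-q[:,0]);q=q[r<max(.001,2*np.median(r))]
    m=(im["depth"]>0)&(P[...,1]<.05)&(abs(P[...,0]-P[...,1]*c[0]-P[...,2]*c[1]-c[2])<.002)
    far=np.percentile(P[m][:,1],99.5);zz=np.percentile(P[m][:,2],[.5,99.5])
    th=np.arctan(-c[0]);ct,sn=np.cos(th),np.sin(th)
    # in (y fwd, up) plane, TCP-relative mm: top far edge, lip tip centre (145 back, 6 below top), far bottom edge
    fe=np.array([far,-(c[0]*far+c[2])])*1e3;u=np.array([ct,sn]);n=np.array([-sn,ct])
    print("n",len(q),"tilt",np.degrees(th).round(2),"roll",np.degrees(np.arctan(c[1])).round(2),"z ext",(zz*1e3).round(1))
    print("rel TCP (fwd,up): far top",fe.round(1),"far bot",(fe-8*n).round(1),"plate -x bot",(fe-8*n-130*u).round(1),"lip",(fe-145*u-6*n).round(1))
E
python3 -c "
from h import *
st();tilt()"
```

```text
t 10.83 TCP F mm [-1.212e+02  1.000e-01] 188.9 f [-0.3  0.4] -1.8 torque [-0.021 -0.082] open 13.3
n 5075 tilt 15.46 roll 0.09 z ext [-48.8  50.4]
rel TCP (fwd,up): far top [ 33.  -15.9] far bot [ 35.1 -23.6] plate -x bot [-90.2 -58.2] lip [-105.2  -60.3]
```

```bash
python3 -c "
from h import *
toF(42,0.6,168)"
```

```text
shift units [ 0.0763  0.6564 -0.0041] norm mm 165.2
turn deg -0.141182872612319 units -0.0016
```

Call:
move_arm(
  increments=[
    [[0, 0.05, 0, -0.0016], [0, 0.1, 0, 0], [0, 0.13, -0.002, 0], [0, 0.13, -0.002, 0], [0, 0.12, 0, 0], [0, 0.08, 0, 0], [0, 0.0464, 0, 0], [0.04, 0, 0, 0], [0.036, 0, 0, 0], [0, 0, 0, 0], [0, 0, 0, 0]],
  ],
)

```text
t: 11.8
tool_pos: [0.6128, 0.0036, 0.1667]
tool_rot: [1.318, 1.138, -1.324]
contact_force: [-0.7, 0.8, -2.0]
opening: 0.0133
```

Run:
```python
from h import *
st();tilt("w4")
T=tcp();im=ctrl.get_image("wrist");P=cloud(im,T@im["tool_from_camera"]);h=cv2.cvtColor(im["pixels"],cv2.COLOR_RGB2HSV)
def rep(n,im,P):
    h=cv2.cvtColor(im["pixels"],cv2.COLOR_RGB2HSV);d=(P[...,:2]-F0)@RF*1e3;z=P[...,2]*1e3
    for nm,m in(("red",((h[...,0]<8)|(h[...,0]>172))&(h[...,1]>120)&(d[...,0]>40)&(d[...,0]<100)),("blue",(h[...,0]>95)&(h[...,0]<130)&(h[...,1]>100)&(d[...,0]<-50)&(d[...,0]>-100)&(z<104))):
        m&=(im["depth"]>0)&(z>85)&(z<115)&(abs(d[...,1])<80)
        if m.sum()>5: print(n,nm,m.sum(),np.percentile(d[m],[2,50,98],axis=0).round(1).tolist(),np.percentile(z[m],[2,98]).round(1))
rep("wrist",im,P)
s=ctrl.get_image("scene");rep("scene",s,cloud(s))
cv2.imwrite("pics/s4.png",cv2.resize(s["pixels"][110:270,230:450,::-1],None,fx=3.4,fy=3.4))
t=ctrl.get_image("top");rep("top",t,cloud(t))
```

```text
t 11.8 TCP F mm [40.2  1. ] 166.7 f [-0.9  0.7] -2.0 torque [-0.064 -0.038] open 13.3
n 5054 tilt 15.51 roll 0.07 z ext [-48.8  50.4]
rel TCP (fwd,up): far top [ 33.  -15.9] far bot [ 35.1 -23.6] plate -x bot [-90.1 -58.4] lip [-105.1  -60.5]
wrist red 1467 [[63.9, -13.0], [77.3, -0.0], [83.1, 13.4]] [ 87.4 112.1]
wrist blue 92 [[-84.0, -10.8], [-81.7, 0.5], [-79.8, 13.6]] [93.7 96.2]
scene red 62 [[69.8, -13.6], [80.1, -4.5], [85.3, 13.3]] [ 86.1 113. ]
scene blue 54 [[-85.0, -61.0], [-76.9, -33.8], [-69.7, 58.2]] [90.4 96.7]
```

View pics/s4.png

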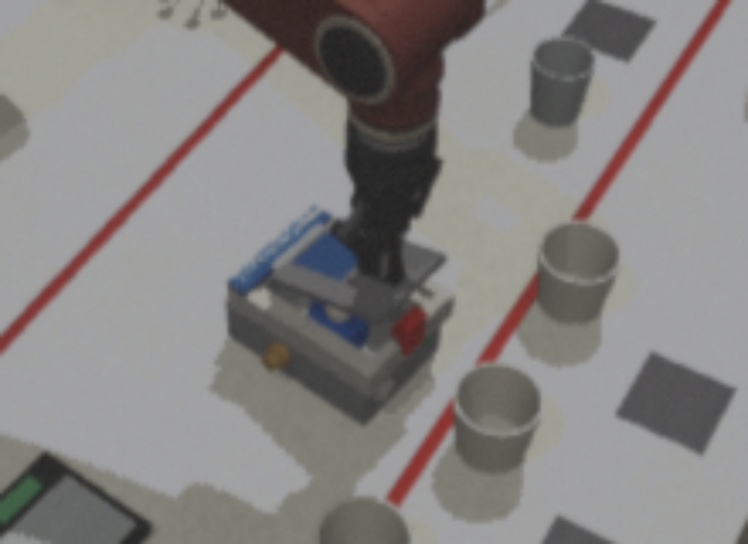

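Call:
move_arm(
  increments=[
    [[0, 0.008, 0, 0], [0.03, 0, 0, 0], [0.03, 0, 0, 0], [0.02, 0, 0, 0], [0.012, 0, 0, 0], [0, 0, 0, 0], [0, 0, 0, 0]],
  ],
)

```text
t: 12.58
tool_pos: [0.617, 0.0029, 0.1461]
tool_rot: [1.32, 1.134, -1.321]
contact_force: [-0.4, 0.0, -2.3]
opening: 0.0136
```

Call:
move_arm(
  increments=[
    [[0.004, 0, 0, 0], [0, 0, 0, 0]],
  ],
)

```text
t: 12.75
tool_pos: [0.6175, 0.0029, 0.1459]
tool_rot: [1.32, 1.133, -1.32]
contact_force: [0.4, -0.1, -2.6]
opening: 0.0138
```

```bash
python3 -c "
from h import *
st()"
```

```text
t 12.75 TCP F mm [44.9  1. ] 145.9 f [ 0.4 -0. ] -2.6 torque [-0.05  -0.067] open 13.8
```

Call:
move_arm(
  increments=[
    [[0.008, 0, 0, 0], [0.008, 0, 0, 0], [0, 0, 0, 0]],
  ],
)

```text
t: 13.0
tool_pos: [0.617, 0.0029, 0.1412]
tool_rot: [1.32, 1.134, -1.321]
contact_force: [-0.6, -0.5, -1.8]
opening: 0.0137
```

Call:
move_arm(
  increments=[
    [[0.004, 0, 0, 0], [0, 0, 0, 0]],
  ],
)

```text
t: 13.17
tool_pos: [0.6171, 0.0029, 0.1404]
tool_rot: [1.32, 1.134, -1.32]
contact_force: [0.3, -0.3, -2.2]
opening: 0.0138
```

```bash
python3 -c "
from h import *
st()"
```

```text
t 13.17 TCP F mm [44.6  1. ] 140.4 f [ 0.3 -0.3] -2.2 torque [ 0.001 -0.035] open 13.8
```

Call:
move_arm(
  increments=[
    [[0.004, 0, 0, 0], [0, 0, 0, 0]],
  ],
)

```text
t: 13.33
tool_pos: [0.6172, 0.0029, 0.1395]
tool_rot: [1.32, 1.134, -1.32]
contact_force: [0.1, -0.2, -2.9]
opening: 0.0138
```

Call:
move_arm(
  increments=[
    [[0.004, 0, 0, 0], [0, 0, 0, 0]],
  ],
)

```text
t: 13.5
tool_pos: [0.6174, 0.0029, 0.1391]
tool_rot: [1.32, 1.133, -1.32]
contact_force: [-0.4, 0.2, -0.4]
opening: 0.0136
```

```bash
python3 -c "
from h import *
st()"
```

```text
t 13.5 TCP F mm [44.9  1. ] 139.1 f [-0.4  0.1] -0.4 torque [-0.013  0.127] open 13.6
```

Call:
move_arm(
  increments=[
    [[-0.004, 0, 0, 0], [0, -0.012, 0, 0], [0, -0.016, 0, 0], [0, -0.016, 0, 0], [0, -0.012, 0, 0], [0, 0, 0, 0], [0, 0, 0, 0]],
  ],
)

```text
t: 14.08
tool_pos: [0.6031, 0.0051, 0.1396]
tool_rot: [1.32, 1.134, -1.32]
contact_force: [0.4, 0.2, -2.2]
opening: 0.0133
```

```bash
python3 -c "
from h import *
st();tilt()"
```

```text
t 14.08 TCP F mm [30.4  1. ] 139.6 f [0.4 0.3] -2.2 torque [ 0.024 -0.033] open 13.3
n 5037 tilt 15.55 roll 0.08 z ext [-48.8  50.4]
rel TCP (fwd,up): far top [ 33.  -15.9] far bot [ 35.2 -23.6] plate -x bot [-90.1 -58.4] lip [-105.1  -60.5]
```

Call:
move_arm(
  increments=[
    [[0, -0.006, 0, 0], [0, -0.006, 0, 0], [0, 0, 0, 0]],
  ],
)

```text
t: 14.38
tool_pos: [0.6002, 0.0055, 0.1396]
tool_rot: [1.32, 1.134, -1.32]
contact_force: [0.3, -0.4, -2.4]
opening: 0.0137
```

Call:
move_arm(
  increments=[
    [[0, -0.005, 0, 0], [0, 0, 0, 0]],
  ],
)

```text
t: 14.55
tool_pos: [0.5991, 0.0057, 0.1396]
tool_rot: [1.32, 1.134, -1.32]
contact_force: [-0.1, 0.7, -2.2]
opening: 0.0136
```

Call:
move_arm(
  increments=[
    [[0, -0.004, 0, 0], [0, 0, 0, 0]],
  ],
)

```text
t: 14.72
tool_pos: [0.5987, 0.0058, 0.14]
tool_rot: [1.321, 1.132, -1.319]
contact_force: [0.0, -0.7, -3.8]
opening: 0.0134
```

```bash
python3 -c "
from h import *
st()"
```

```text
t 14.72 TCP F mm [25.9  1. ] 140.0 f [ 0.2 -0.7] -3.8 torque [-0.012 -0.398] open 13.4
```

Call:
move_arm(
  increments=[
    [[0.003, 0, 0, 0], [0, 0, 0, 0]],
  ],
)

```text
t: 14.88
tool_pos: [0.5988, 0.0057, 0.1395]
tool_rot: [1.321, 1.132, -1.319]
contact_force: [1.6, 0.6, -1.0]
opening: 0.0137
```

```bash
python3 -c "
from h import *
st()"
```

```text
t 14.88 TCP F mm [26.1  1. ] 139.5 f [1.5 0.8] -1.0 torque [-0.02  -0.319] open 13.7
```

Call:
move_arm(
  increments=[
    [[0, -0.004, 0, 0], [0, 0, 0, 0]],
  ],
)

```text
t: 15.05
tool_pos: [0.5985, 0.0058, 0.14]
tool_rot: [1.322, 1.131, -1.317]
contact_force: [5.1, -0.3, -1.3]
opening: 0.0136
```

```bash
python3 -c "
from h import *
st();tilt()"
```

```text
t 15.05 TCP F mm [25.7  1. ] 140.0 f [5.1 0.5] -1.3 torque [ 0.018 -0.891] open 13.6
n 5071 tilt 15.7 roll 0.06 z ext [-48.8  50.4]
rel TCP (fwd,up): far top [ 33.  -15.8] far bot [ 35.2 -23.5] plate -x bot [-89.9 -58.7] lip [-104.9  -60.8]
```

Call:
move_arm(
  increments=[
    [[0.0078, 0.005, 0, 0], [0.0078, 0.005, 0, 0], [0.0078, 0.005, 0, 0], [0, 0, 0, 0]],
  ],
)

```text
t: 15.43
tool_pos: [0.602, 0.0052, 0.1337]
tool_rot: [1.321, 1.132, -1.319]
contact_force: [5.7, 0.3, 3.7]
opening: 0.0137
```

```bash
python3 -c "
from h import *
st();tilt()"
```

```text
t 15.43 TCP F mm [29.3  1. ] 133.7 f [5.6 1.2] 3.7 torque [ 0.051 -0.594] open 13.7
n 5147 tilt 12.07 roll 0.08 z ext [-48.8  50.4]
rel TCP (fwd,up): far top [ 31.9 -17.7] far bot [ 33.6 -25.5] plate -x bot [-93.5 -52.7] lip [-108.6  -53.9]
```

Call:
move_arm(
  increments=[
    [[0.0067, 0.0042, 0, 0], [0.0067, 0.0042, 0, 0], [0.0067, 0.0042, 0, 0], [0, 0, 0, 0]],
  ],
)

```text
t: 15.82
tool_pos: [0.6047, 0.0048, 0.128]
tool_rot: [1.321, 1.133, -1.319]
contact_force: [5.3, 0.3, 4.0]
opening: 0.0138
```

```bash
python3 -c "
from h import *
st();tilt()"
```

```text
t 15.82 TCP F mm [32.1  1. ] 128.0 f [5.2 1.1] 4.0 torque [ 0.066 -0.73 ] open 13.8
n 5273 tilt 8.74 roll 0.08 z ext [-48.8  50.5]
rel TCP (fwd,up): far top [ 49.4 -16.6] far bot [ 50.6 -24.5] plate -x bot [-77.9 -44.3] lip [-93.  -44.6]
```

Call:
move_arm(
  increments=[
    [[0.0045, 0.0024, 0, 0], [0.0045, 0.0024, 0, 0], [0.0045, 0.0024, 0, 0], [0, 0, 0, 0]],
  ],
)

```text
t: 16.2
tool_pos: [0.606, 0.0047, 0.1251]
tool_rot: [1.32, 1.134, -1.32]
contact_force: [4.9, 0.1, 6.0]
opening: 0.0138
```

```bash
python3 -c "
from h import *
st();tilt()"
```

```text
t 16.2 TCP F mm [33.4  1. ] 125.1 f [4.8 0.8] 6.0 torque [ 0.112 -0.277] open 13.8
n 5324 tilt 7.2 roll 0.08 z ext [-49.   50.7]
rel TCP (fwd,up): far top [ 34.1 -19.7] far bot [ 35.1 -27.6] plate -x bot [-93.8 -43.9] lip [-109.   -43.8]
```

Call:
move_arm(
  increments=[
    [[0.005, 0.0024, 0, 0], [0.005, 0.0024, 0, 0], [0, 0, 0, 0]],
  ],
)

```text
t: 16.5
tool_pos: [0.6071, 0.0045, 0.1228]
tool_rot: [1.32, 1.134, -1.321]
contact_force: [2.1, -1.3, 7.6]
opening: 0.0133
```

```bash
python3 -c "
from h import *
st();tilt()"
```

```text
t 16.5 TCP F mm [34.4  1. ] 122.8 f [ 2.3 -1. ] 7.6 torque [ 0.051 -0.079] open 13.3
n 5421 tilt 5.92 roll 0.07 z ext [-49.2  50.9]
rel TCP (fwd,up): far top [ 30.  -20.7] far bot [ 30.8 -28.6] plate -x bot [-98.5 -42.1] lip [-113.6  -41.6]
```

Call:
move_arm(
  increments=[
    [[0.005, 0.0024, 0, 0], [0.005, 0.002, 0, 0], [0, 0, 0, 0]],
  ],
)

```text
t: 16.8
tool_pos: [0.6082, 0.0044, 0.1199]
tool_rot: [1.32, 1.134, -1.32]
contact_force: [3.7, -0.3, 5.9]
opening: 0.0134
```

```bash
python3 -c "
from h import *
st();tilt()"
```

```text
t 16.8 TCP F mm [35.5  1. ] 119.9 f [3.7 0.3] 5.9 torque [ 0.031 -0.369] open 13.4
n 5443 tilt 4.31 roll 0.08 z ext [-49.3  55.9]
rel TCP (fwd,up): far top [ 31.  -21.3] far bot [ 31.6 -29.3] plate -x bot [-98.1 -39. ] lip [-113.2  -38.2]
```

Call:
move_arm(
  increments=[
    [[0.005, 0.0024, 0, 0], [0.004, 0.002, 0, 0], [0, 0, 0, 0]],
  ],
)

```text
t: 17.1
tool_pos: [0.6091, 0.0042, 0.1174]
tool_rot: [1.32, 1.134, -1.321]
contact_force: [3.2, -0.0, 4.6]
opening: 0.0134
```

```bash
python3 -c "
from h import *
st();tilt()"
```

```text
t 17.1 TCP F mm [36.5  1. ] 117.4 f [3.2 0.5] 4.6 torque [ 0.056 -0.312] open 13.4
n 5491 tilt 3.0 roll 0.04 z ext [-53.4  55.7]
rel TCP (fwd,up): far top [ 49.6 -20.9] far bot [ 50.  -28.9] plate -x bot [-79.8 -35.7] lip [-94.9 -34.5]
```

Call:
move_arm(
  increments=[
    [[0.004, 0.0018, 0, 0], [0.003, 0.0012, 0, 0], [0, 0, 0, 0]],
  ],
)

```text
t: 17.4
tool_pos: [0.6097, 0.0041, 0.1155]
tool_rot: [1.32, 1.135, -1.321]
contact_force: [2.8, -0.1, 4.9]
opening: 0.0137
```

```bash
python3 -c "
from h import *
st();tilt()"
```

```text
t 17.4 TCP F mm [37.   1.1] 115.5 f [2.8 0.4] 4.9 torque [ 0.078 -0.243] open 13.7
n 5487 tilt 1.98 roll 0.1 z ext [-59.5  63.1]
rel TCP (fwd,up): far top [ 49.2 -21.7] far bot [ 49.4 -29.7] plate -x bot [-80.5 -34.2] lip [-95.5 -32.7]
```

Call:
move_arm(
  increments=[
    [[0.004, 0.0014, 0, 0], [0.003, 0.001, 0, 0], [0, 0, 0, 0]],
  ],
)

```text
t: 17.7
tool_pos: [0.6103, 0.004, 0.1136]
tool_rot: [1.32, 1.134, -1.321]
contact_force: [6.3, 0.4, -0.3]
opening: 0.0132
```

Call:
move_arm(
  increments=[
    [[0.004, 0.0008, 0, 0], [0, 0, 0, 0]],
  ],
)

```text
t: 17.87
tool_pos: [0.6107, 0.004, 0.1124]
tool_rot: [1.32, 1.134, -1.32]
contact_force: [4.5, -0.6, 2.0]
opening: 0.0134
```

```bash
python3 -c "
from h import *
st();tilt()"
```

```text
t 17.87 TCP F mm [38.   1.1] 112.4 f [4.5 0.1] 2.0 torque [ 0.094 -0.489] open 13.4
n 5583 tilt 0.11 roll 0.05 z ext [-63.6  65.6]
rel TCP (fwd,up): far top [ 42.2 -23.3] far bot [ 42.2 -31.3] plate -x bot [-87.8 -31.5] lip [-102.8  -29.6]
```

Call:
move_arm(
  increments=[
    [[0.004, 0, 0, 0], [0, 0, 0, 0]],
  ],
)

```text
t: 18.08
tool_pos: [0.6107, 0.0039, 0.1123]
tool_rot: [1.32, 1.134, -1.32]
contact_force: [3.3, -0.4, 5.3]
opening: 0.0135
```

```bash
python3 -c "
from h import *
st();tilt('w5')"
```

```text
t 18.08 TCP F mm [38.1  1. ] 112.3 f [3.3 0.1] 5.3 torque [ 0.1   -0.201] open 13.5
n 5574 tilt 0.1 roll 0.06 z ext [-63.5  65.6]
rel TCP (fwd,up): far top [ 42.  -23.3] far bot [ 42.  -31.3] plate -x bot [-88.  -31.5] lip [-103.   -29.5]
```

View pics/w5.png

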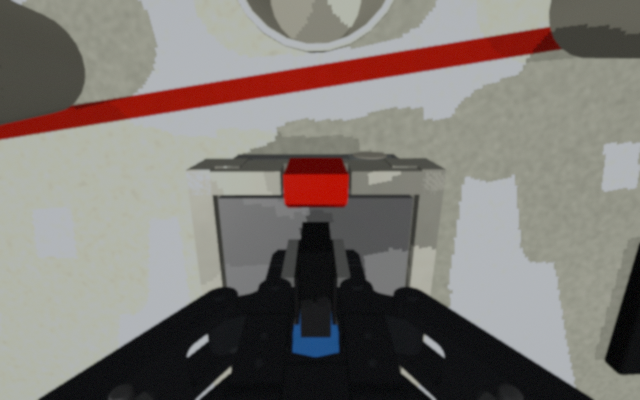

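The lid sits between the curbs, its front edge (row ~197) is under the red catch (rows 158–207), and the downward motion is stopped hard. I'll relax the load, release and retreat.

Call:
move_arm(
  increments=[
    [[-0.004, 0.001, 0, 0], [0, 0, 0, 0]],
  ],
)

```text
t: 18.3
tool_pos: [0.6107, 0.004, 0.1124]
tool_rot: [1.32, 1.134, -1.321]
contact_force: [4.4, 0.2, 2.1]
opening: 0.0134
```

Call:
move_arm(
  increments=[
    [[0, 0, 0, 0], [0, 0, 0, 0], [0, 0, 0, 0], [0, 0, 0, 0], [0, 0, 0, 0], [0, 0, 0, 0]],
  ],
  gripper=0.6,
)

```text
t: 18.8
tool_pos: [0.6106, 0.0039, 0.1126]
tool_rot: [1.32, 1.134, -1.321]
contact_force: [0.2, -0.5, -0.3]
opening: 0.0341
```

Call:
move_arm(
  increments=[
    [[-0.02, 0, 0, 0], [-0.05, 0, 0, 0], [-0.1, 0, 0, 0], [-0.12, 0, 0, 0], [-0.12, -0.03, 0, 0], [-0.06, -0.03, 0, 0], [0, 0, 0, 0], [0, 0, 0, 0]],
  ],
)

```text
t: 19.47
tool_pos: [0.5969, 0.0061, 0.233]
tool_rot: [1.322, 1.13, -1.317]
contact_force: [0.3, -0.5, 0.5]
opening: 0.034
```

Run:
```python
from h import *
st();T=tcp();im=ctrl.get_image("wrist");cv2.imwrite("pics/w6.png",im["pixels"][...,::-1])
P=cloud(im,T@im["tool_from_camera"]);d=(P[...,:2]-F0)@RF*1e3;z=P[...,2]*1e3;ok=im["depth"]>0
m=ok&(abs(d[...,1])<45)&(abs(d[...,1])>18)&(d[...,0]>-50)&(d[...,0]<55)&(z>75)&(z<100)
q=np.c_[d[m],z[m]];A=np.c_[q[:,:2],np.ones(len(q))];c=np.linalg.lstsq(A,q[:,2],rcond=None)[0]
print("plate",len(q),"slopes deg",np.degrees(c[:2]).round(2),"z0",c[2].round(1))
m=ok&(abs(d[...,1])<15)&(z>115)&(z<130)&(d[...,0]>0)&(d[...,0]<60);q=np.c_[d[m],z[m]]
print("rib",len(q),np.median(q,0).round(1),np.percentile(q,[2,98],axis=0).round(1).tolist())
h=cv2.cvtColor(im["pixels"],cv2.COLOR_RGB2HSV)
m=ok&((h[...,0]<8)|(h[...,0]>172))&(h[...,1]>120)&(d[...,0]>40)&(d[...,0]<100)&(z>85)&(abs(d[...,1])<30)
print("red",np.percentile(d[m],[2,50,98],axis=0).round(1).tolist())
```

```text
t 19.47 TCP F mm [24.1  1.1] 233.0 f [ 0.4 -0.4] 0.5 torque [-0.013  0.003] open 34.0
plate 5783 slopes deg [-0.13  0.05] z0 89.1
rib 983 [ 3.160e+01 -1.000e-01  1.229e+02] [[9.3, -6.6, 120.2], [52.0, 7.1, 124.2]]
red [[62.6, -13.5], [74.9, -0.1], [82.9, 13.5]]
```

View pics/w6.png

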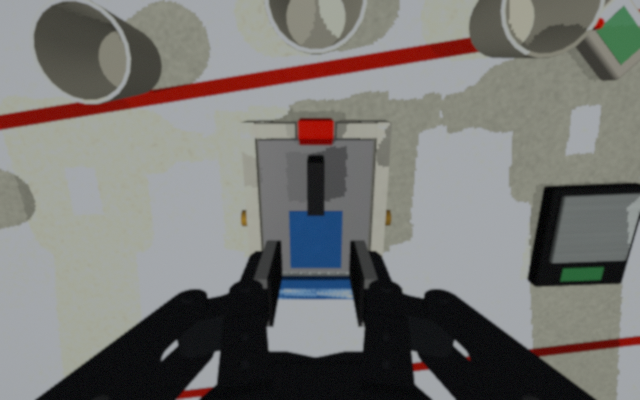

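The lid is level (0.13°), its plate top is at about 88–89 mm, the rib is centred and the catch is at rest over the edge. Handing in.

```bash
python3 -c "
from station import ctrl
print(ctrl.finish_job())"
```

```text
the job is handed in; nothing more can be done
None
```

The lid is in the unit, flat, with the red catch over its edge, and I let go and handed the job in at about 19.5 s. No verdict is reported, so this rests on my last checks.

**What I did:**
- **Tilting:** the moves cannot tilt the tool, so I gripped the rib 9 mm towards the catch end at 20 N. I then pressed the lid's far edge on the outside of the unit's back wall until it turned to 15.5° in the jaws.
- **Tucking and closing:** I lowered it until it touched the rails and slid the lip under the ledge until the back wall stopped it at about 5 N. Then I swung it down in small steps until the catch snapped and it stopped hard.

**Last checks:**

| Check | Measured | Expected |
|---|---|---|
| Lid tilt | 0.13° | under 1.7° |
| Plate top height | 89.1 mm (camera reads about 1 mm high) | 88 mm |
| Rib top height | 122.9 mm | 122 mm |
| Sideways position | −0.1 mm | within 5 mm |
| Catch nose, x along the unit | 62.6 mm (63.9 mm before closing) | at rest |
| Force on the gripper, open | about 0.5 N, noise level | no contact |

- **Load on the unit:** the highest force I read was about 19.5 N, for a moment while tilting the lid (limit 25 N). During tucking and closing it stayed under about 10 N. Readings come only at the end of each move, so a short peak in between would not show.
- **Bystanders:** the arm went nowhere near the cups, tins, scale and timer. I did not measure their positions again at the end.

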